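# Empty the roller chute into a bin and hold its gate open

## Robot

A 7-joint arm with a two-finger parallel gripper is mounted at the origin on a cart in front of the work surface, level with it; the furniture and walls round the work are solid. World frame = base frame: x ahead of the robot, y to its left, z up, the work surface at z = 0. Lengths are in mm, angles in degrees, forces in N, time in s.
With the tool pointing down it reaches from about 400 to 850 mm from the base axis. Payload 10.4 kg.
Tool frame: the origin (TCP) lies midway between the tips of the shut fingers; the grasp point (between the pads) lies 19 mm behind it; z points along the fingers, y is the line along which they close (so a half turn about z gives the same grasp; the last joint's range is limited). The gripper opens to 87 mm and grips with 3 to 60 N. Pads are 19 mm wide; open, the fingers measure 117 mm over their backs; the gripper's body (75 mm by 190 mm) begins 51 mm behind the grasp point.
Start: joints at [74.393, 19.034, -3.707, 83.658, 1.238, 77.344, -5.071], TCP at [154.527, -605.618, 222.576] pointing down, gripper open.
Joint ranges: [-148.97, 148.97], [-28.65, 121.19], [-84.17, 76.75], [9.2, 138.47], [-72.65, 252.65], [3.7, 117.97], [-149.18, 149.18]. Speed limits (degrees/s): [127.2, 127.2, 159.86, 159.86, 180, 180, 180].

## Interface

Orientations are given as a 3x3 rotation matrix whose columns are the frame's x, y, z axes.
In Python, from workcell import observe, get_image, job_done gives the robot as it stands.
- The arm moves only by the shell command python3 -m pendant 'ROWS' [OPENING] [FORCE]. ROWS is JSON, a list of rows, each a list of 4 numbers: the shift along the tool's x, y, z in mm, then the turn about the tool's z in rad. A call has 1 to 8 rows; each row is the pose to reach, as a shift and turn from the pose commanded when the call began, along the tool's axes at that moment; what a row does not reach only later rows make up. A row lasts 1/10 s, in which the tool goes at most 50 mm and 8.59 degrees, less where a joint would pass 70% of its speed; a pose out of reach is approached as far as the arm can. A call with a gripper value outside its range is refused whole. OPENING is the finger opening in mm, from 0 to 87, set as the call begins (- or left out, the last holds). The fingers move at their own pace and stop on an object; FORCE is the grip in N (left out, the last holds). Time passes only in rows, so rows that repeat a pose let the fingers close. It gives the time, the measured TCP pose, the force, the opening and the grip force at its end, in the units of the state.
- observe(): the state, without advancing time (a new reading comes with each control period).
- get_image(name): name is "scene" or "top" or "wrist"; returns a dict with "image" (384x512x3 uint8, red, green, blue), "mtx" (3x3 intrinsics, pixels), "dist_coeffs" ([k1, k2, p1, p2, k3] as OpenCV has them; the pictures are not rectified), "R" (3x3) and "t" (3): a world point X has camera coordinates R X + t. Camera axes: x right, y down, z forward; pixel columns grow to the right and rows downward; lengths in mm; the calibration is good to about 2 mm. A picture is of the moment at which its call begins. There is no depth.
- job_done(): hands the job in; it is judged then, once.
The state is a dict: "t": time; "joint_positions": joint angles; "dq": joint speeds; "joint_torque": joint torques, N m; "position": TCP position; "tool_rot": TCP orientation; "contact_force": force on the tool from outside, world axes, zero at the start; "wrist_torque": the same for the moment, N m; "opening": opening from 0.0 (shut) to 1.0 (fully open); "finger_force": force on a finger pad.
Only numpy, scipy, OpenCV 4.12 (cv2) and the standard library are available. Lean on these libraries where they do the work, as an engineer would, in place of code of your own. Each camera call takes 0.05 s, during which the arm holds its last target. There are 200 camera calls.

## Task

Put the small grey parts bin on the bench under the open lower end of the roller chute, then pull the chute's sprung gate plunger straight up as far as it goes, so that all four steel rollers run into the bin. Finish while still gripping the plunger and holding it fully up, with the bin standing flat on the bench; leave the other things lying around where they are.

Things in the scene. Friction and masses are not known exactly. Their poses are not given: they have to be found in the camera images.
- chute: Aluminium roller chute fixed to the bench on a dark base plate 96 mm wide (y -16 to 137 mm). Origin on the bench under the plunger axis, z up; rollers run to its -y. Channel 46 mm wide (40 inside), sloping 14 degrees from y 131 mm (walls up to 128 mm high) down to the open end at y -70 mm; free below it from y -16 mm on. A bracket 55 mm wide at the origin carries the plunger; its bush ends at z 134 mm.
- chute_lip (a point): Middle of the channel floor's edge at the open lower end, on the centre line, 58 mm above the bench; the underside of the channel there is 54 mm above the bench. Axes as the chute.
- plunger (a joint): Height of the gate plunger in m: 0 = down, its 10 mm pin standing in the seat hole of the channel floor and blocking the rollers; 0.040 = fully up against its stop, pin 34 mm above the floor, clear of the 20 mm rollers. A spring pushes it down: 4.5 N to start, 11.6 N at the top; it snaps down if released.
- plunger_knob (a point): Centre of the plunger's black knob, an upright round knob 22 mm in diameter and 32 mm tall, 158 mm above the bench when down (knob from z = 142 to 174 mm; 8 mm of bare stem between it and the bush below). It rises with the plunger.
- bin: Loose open grey plastic parts bin, 62 mm (x) by 150 mm (y) by 42 mm high, walls and floor 3 mm thick, about 0.35 kg. Origin at the centre of its underside, z up. The same both ways round apart from a label holder on its -y end. It can be gripped across its 62 mm width, and fits under the lower end with its length along the chute: 12 mm between rim and channel.
- roller_0: Loose steel roller, 20 mm in diameter, 34 mm long, 80 g; origin at its centre, x along its axis. It starts lying across the channel, number 1 of 4 behind the plunger pin.
- roller_1: Loose steel roller, 20 mm in diameter, 34 mm long, 80 g; origin at its centre, x along its axis. It starts lying across the channel, number 2 of 4 behind the plunger pin.
- roller_2: Loose steel roller, 20 mm in diameter, 34 mm long, 80 g; origin at its centre, x along its axis. It starts lying across the channel, number 3 of 4 behind the plunger pin.
- roller_3: Loose steel roller, 20 mm in diameter, 34 mm long, 80 g; origin at its centre, x along its axis. It starts lying across the channel, number 4 of 4 behind the plunger pin.
- tape_measure: Bystander, to be left alone: yellow tape measure, 31x77x61 mm. Origin at its underside.
- battery_9v: Bystander, to be left alone: 9 V block battery, 26x50x17 mm. Origin at its underside.
- masking_tape: Bystander, to be left alone: roll of masking tape lying flat, 94 mm across, 24 mm high. Origin at its underside.
- wood_block: Bystander, to be left alone: pine offcut, 62x105x30 mm. Origin at its underside.

How it is judged:
By the outcome, as a careful person would: the job done as asked, in the order asked, and still so for the second after the job is handed in, while the arm keeps its last pose, push and grip.
It also fails if it takes over 48 s, if anything falls off the work surface, if the arm or the gripper's body presses on something with over 40 N, if the wrist force passes 120 N, or if a joint passes its speed limit or range.

## Working session

There is one attempt and no reset: what is moved stays moved. The work goes in short steps, Python scripts to look and compute and a shell command to move; the robot and the scene stay as the last step left them, time stands still between calls to the robot, and variables do not carry over. Pictures are saved under pics/ and viewed, at most 10 in all, crops included, and the job is handed in when it is done.

```bash
mkdir -p pics; cat > h.py <<'E'
import numpy as np, cv2
from workcell import observe, get_image, job_done
def ray(c,px):
    u=cv2.undistortPoints(np.array([[px]],float),np.array(c["mtx"]),np.array(c["dist_coeffs"]))[0,0]
    R=np.array(c["R"]);t=np.array(c["t"]).ravel()
    o=-R.T@t; d=R.T@np.array([u[0],u[1],1]); return o,d/np.linalg.norm(d)
def plane(c,px,z):
    o,d=ray(c,px); return o+d*(z-o[2])/d[2]
def proj(c,X):
    X=np.array(X,float).reshape(-1,1,3)
    return cv2.projectPoints(X,cv2.Rodrigues(np.array(c["R"]))[0],np.array(c["t"],float),np.array(c["mtx"]),np.array(c["dist_coeffs"]))[0][:,0]
def save(c,n): cv2.imwrite(n,cv2.cvtColor(c["image"],cv2.COLOR_RGB2BGR))
E
python3 - <<'E'
from h import *
import pickle
s=observe();print(s)
d={n:get_image(n) for n in("scene","top")}
for n in d: save(d[n],f"pics/{n}0.png"); c=d[n]; print(n,-np.array(c["R"]).T@np.array(c["t"]).ravel())
pickle.dump(d,open("d0.pkl","wb"))
E
```

```text
{'t': 0.0, 'joint_positions': array([74.39238498, 19.07284878, -3.70692264, 83.70636844,  1.23818973,
       77.34418282, -5.07072358]), 'dq': array([ 0.06815301, -0.03273251, -0.02449241,  0.06038731,  0.05080966,
       -0.00829803, -0.13918961]), 'joint_torque': array([ 1.19652213e-03, -6.23260117e+01,  2.51956517e-02, -3.89889908e+01,
       -6.13663718e-02,  3.97461955e-02,  1.69077803e-04]), 'position': array([ 154.39964615, -605.21863061,  221.74139441]), 'tool_rot': array([[ 9.68955666e-01,  2.47234153e-01, -4.36643224e-04],
       [ 2.47234525e-01, -9.68954671e-01,  1.39091129e-03],
       [-7.92067181e-05, -1.45568465e-03, -9.99998937e-01]]), 'contact_force': array([ 0.66534609, -0.66959685,  0.18069618]), 'wrist_torque': array([-0.03740125, -0.01597328,  0.01918775]), 'finger_force': 0.0, 'opening': 0.9988582317742621}
scene [ 34.45955457 392.85639532 678.24901297]
top [ 289.62210607  -21.34491485 1356.0885081 ]
```

View pics/scene0.png

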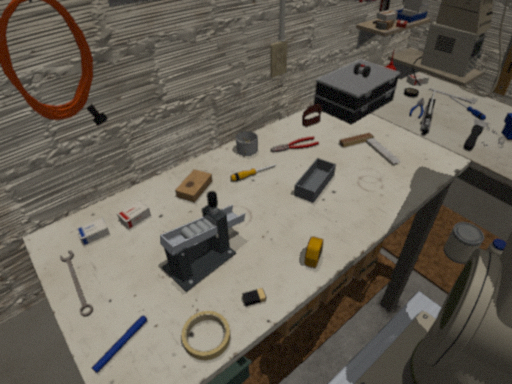

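View pics/top0.png

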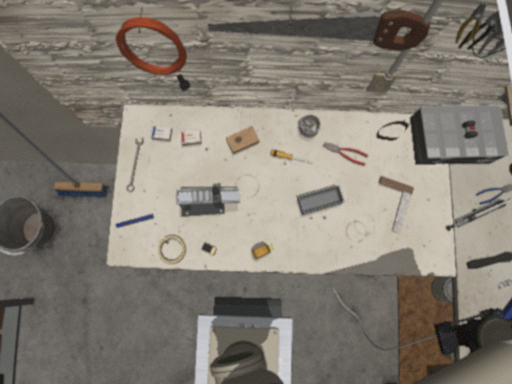

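Both views show the chute (top about 208,198; open end to the right at about 240,195), and the bin (top about 320,200). I'll enlarge and measure.

```bash
python3 - <<'E'
from h import *
import pickle
d=pickle.load(open("d0.pkl","rb"))
t=cv2.cvtColor(d["top"]["image"],cv2.COLOR_RGB2BGR)[165:235,165:355]
s=cv2.cvtColor(d["scene"]["image"],cv2.COLOR_RGB2BGR)[150:290,155:345]
t=cv2.resize(t,None,fx=4,fy=4,interpolation=cv2.INTER_CUBIC);s=cv2.resize(s,None,fx=4,fy=4,interpolation=cv2.INTER_CUBIC)
s=cv2.resize(s,(407,300)) 
cv2.imwrite("pics/crop.png",np.vstack([t,np.hstack([s,np.zeros((300,760-407,3),np.uint8)])]))
c=d["top"]
g=c["image"].astype(int)
m=((g.max(2)<110)).astype(np.uint8)[180:220,285:355]
cs,_=cv2.findContours(m,0,2); k=max(cs,key=cv2.contourArea)+np.array([285,180])
r=cv2.minAreaRect(k);print(r)
for z in(0,42):
  P=[plane(c,p,z)[:2] for p in cv2.boxPoints(r)];print(z,np.round(P,1),np.mean(P,0))
m=((g.max(2)<75)).astype(np.uint8)[185:225,170:250]
cs,_=cv2.findContours(m,0,2)
for k in cs:
  if cv2.contourArea(k)>30: k=k+np.array([170,185]);r=cv2.minAreaRect(k);print(r,[np.round(plane(c,p,3)[:2]) for p in cv2.boxPoints(r)])
E
```

```text
((319.6414794921875, 199.74530029296875), (18.268951416015625, 43.40593719482422), 74.05460357666016)
0 [[ 566.7 -168.8]
 [ 615.4 -318.8]
 [ 551.8 -336.1]
 [ 504.2 -187.3]] [ 559.5355216  -252.74486488]
42 [[ 558.1 -164.3]
 [ 605.3 -309.6]
 [ 543.7 -326.3]
 [ 497.5 -182.1]] [ 551.1759172  -245.57807758]
((202.29168701171875, 208.19818115234375), (10.936279296875, 41.64921569824219), 83.82982635498047) [array([523., 238.]), array([544.,  92.]), array([506.,  86.]), array([484., 231.])]
((214.85003662109375, 192.4499969482422), (6.957010269165039, 12.332881927490234), 18.43494987487793) [array([555., 138.]), array([598., 127.]), array([590., 103.]), array([548., 115.])]
```

View pics/crop.png

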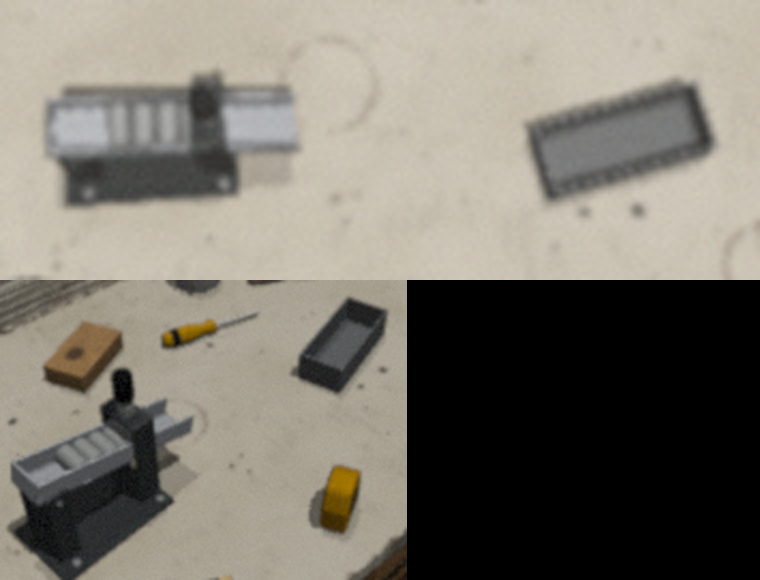

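```bash
python3 - <<'E'
from h import *
import pickle
d=pickle.load(open("d0.pkl","rb")); c=d["top"]
f=lambda x,y:(165+x/4-.375,165+y/4-.375)
for n,p,z in [("lipT",f(291,90),78),("lipB",f(297,151),78),("upT",f(45,100),128),("upB",f(50,157),128),("pl L",f(65,206),4),("pl R",f(238,194),4)]:
  print(n,np.round(plane(c,p,z),1))
g=d["scene"]["image"].astype(int)
m=(g.max(2)<45).astype(np.uint8)[185:212,203:222]
ys,xs=np.nonzero(m);print(xs.min()+203,xs.max()+203,ys.min()+185,ys.max()+185,xs.mean()+203,ys.mean()+185)
for px in[(211.8,193.5),(211.8,199)]:
 for z in(174,158): print(px,z,plane(d["scene"],px,z))
gt=c["image"].astype(int); print(gt[180:206,205:225].max(2))
E
```

```text
lipT [577.6  38.1  78. ]
lipB [525.7  30.9  78. ]
upT [551.3 234.5 128. ]
upB [504.7 227.  128. ]
pl L [483.3 235.6   4. ]
pl R [499.3  84.1   4. ]
203 216 192 211 210.70469798657717 201.5771812080537
(211.8, 193.5) 174 [542.77222178 103.76844536 174.        ]
(211.8, 193.5) 158 [558.90116297  94.5955822  158.        ]
(211.8, 199) 174 [528.20837529 113.73310665 174.        ]
(211.8, 199) 158 [543.87520046 104.87642572 158.        ]
[[192 192 191 193 197 195 197 195 196 197 196 194 196 197 193 196 192 194
  195 195]
 [194 192 192 195 194 195 193 198 196 195 199 196 194 189 186 198 197 194
  193 196]
 [194 194 196 194 195 197 196 192 189 186 188 187 178 167 166 179 190 192
  194 196]
 [191 195 195 193 196 198 195 187 169 159 159 157 152 136 140 161 182 193
  195 197]
 [194 196 195 197 198 194 192 176 144 122 122 125 124 112 119 150 181 196
  197 198]
 [187 189 186 188 188 187 181 157 119  99  97 101 104 105 104 134 174 185
  188 187]
 [157 158 155 156 158 155 150 124  94  78  74  80  90  87  89 107 140 151
  152 158]
 [125 122 119 118 117 116 111  90  65  61  56  65  72  74  80  90 10
[... 847 characters left out ...]
 141 176
  187 191]
 [148 167 167 150 126 125 128 110  80  70  70  72  79  75  85  98 139 175
  187 187]
 [142 161 160 143 123 121 128 110  80  75  74  74  77  77  81  93 127 166
  173 178]
 [139 149 146 135 126 123 128 113  86  79  80  80  81  83  80  82 114 146
  154 153]
 [140 140 138 135 130 136 130 113  91  83  86  84  81  71  71  78  98 133
  144 142]
 [129 128 124 120 124 126 121  98  83  76  74  73  68  63  63  63  82 113
  126 130]
 [ 99  93  95  93  96  99  94  85  69  66  59  61  59  53  54  57  64  79
   98 121]
 [ 76  75  78  73  76  74  76  74  65  59  56  52  51  53  52  52  54  63
   86 128]
 [ 69  70  71  72  71  72  72  71  66  59  57  55  57  55  54  55  54  60
   81 126]]
```

```bash
python3 -m pendant '[[30,-14,0,-0.1],[60,-29,0,-0.2],[90,-43,0,-0.3],[120,-58,0,-0.4],[150,-72,0,-0.5],[180,-87,0,-0.6],[210,-101,0,-0.7],[240,-116,0,-0.8]]' 87 20
python3 - <<'E'
from h import *
s=observe();print(s['position'],s['tool_rot'],s['joint_positions'])
R=s['tool_rot'];d=R.T@(np.array([557.4,-264.6,190])-s['position']);y=R[:,1];print(d,np.radians(18)-np.arctan2(y[1],y[0]))
E
```

```text
t: 0.9
position: [359.2, -432.8, 222.3]
tool_rot: [[0.494, 0.869, -0.0], [0.869, -0.494, 0.0], [0.0, -0.0, -1.0]]
contact_force: [0.8, 0.0, -0.8]
opening: 1.002
finger_force: 0.0
[ 359.16424288 -432.81455848  222.27813839] [[ 4.94267836e-01  8.69309616e-01 -3.14117602e-04]
 [ 8.69309670e-01 -4.94267777e-01  2.48060491e-04]
 [ 6.03831616e-05 -3.95673791e-04 -9.99999920e-01]] [ 61.4336771   12.24664651 -18.21288508  92.66264513   3.92457283
  75.74207631  13.01775498]
[244.21015197  89.1979855   32.25759385] 0.831151636012287
```

```bash
python3 -m pendant '[[30,11,4,-0.12],[60,22,8,-0.24],[92,34,12,-0.36],[125,46,16,-0.48],[158,58,20,-0.6],[190,70,24,-0.72],[218,80,28,-0.83],[244,89,32,-0.83]]' 
python3 - <<'E'
from h import *
import pickle
c=get_image("wrist");save(c,"pics/w1.png");pickle.dump(c,open("w1.pkl","wb"))
s=observe();print(s['position'],s['tool_rot'],s['joint_positions'])
print(-np.array(c["R"]).T@np.array(c["t"]).ravel())
E
```

```text
t: 1.7
position: [557.9, -265.3, 189.9]
tool_rot: [[-0.308, 0.951, -0.0], [0.951, 0.308, 0.001], [0.001, -0.0, -1.0]]
contact_force: [0.0, -0.5, 0.7]
opening: 1.0
finger_force: 0.0
[ 560.59666277 -260.60635296  189.1992196 ] [[-3.10108861e-01  9.50700902e-01  5.37043700e-04]
 [ 9.50696113e-01  3.10105378e-01  3.39937251e-03]
 [ 3.06524637e-03  1.56474089e-03 -9.99994078e-01]] [ 44.96995487  22.30931933 -31.17325346  86.04731719  11.53834396
  74.927886    30.75663065]
[ 534.27005912 -192.09936523  351.59545795]
```

View pics/w1.png

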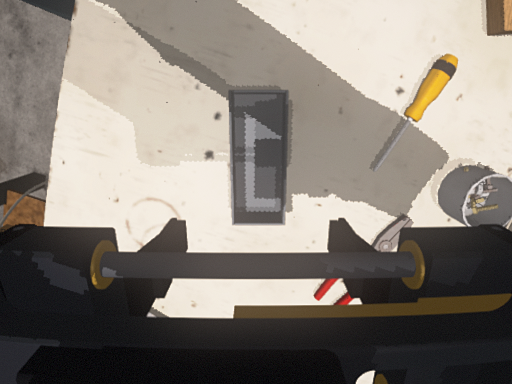

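The wrist view shows the bin aligned with the tool, with rim corners about (231,91), (288,91), (285,224), (233,224).

```bash
python3 - <<'E'
from h import *
import pickle
c=pickle.load(open("w1.pkl","rb"))
P=np.array([plane(c,p,42)[:2] for p in[(230.5,90.5),(288.5,90.5),(285.5,224),(233,224)]]);print(P,P.mean(0))
e=P[0]+P[1]-P[2]-P[3];print(np.linalg.norm(P[0]-P[1]),np.linalg.norm(P[2]-P[3]),np.linalg.norm(e)/2,np.degrees(np.arctan2(-e[0],e[1])))
s=observe();R=s['tool_rot'];print(s['position'],R.T@(np.r_[P.mean(0),9]-s['position']),s['t'])
E
```

```text
[[ 504.16133379 -186.68529101]
 [ 560.52455328 -168.29590971]
 [ 606.74651772 -307.88941725]
 [ 549.05163557 -326.64725935]] [ 555.12101009 -247.37946933]
59.287282416080984 60.66758662119304 147.01420777090266 18.05174080974936
[ 560.59666277 -260.60635296  189.1992196 ] [ 13.72044026  -1.38594529 180.24017488] 1.75
```

```bash
python3 -m pendant '[[0,-1,20,0],[0,-1,55,0],[0,-1,90,0],[0,-1,125,0],[0,-1,155,0],[0,-1,172,0],[0,-1,179,0],[0,-1,179,0]]' 
python3 -m pendant '[[0,0,0,0],[0,0,0,0],[0,0,0,0],[0,0,0,0],[0,0,0,0],[0,0,0,0]]' 40 40
```

```text
t: 2.55
position: [556.0, -266.8, 11.4]
tool_rot: [[-0.304, 0.953, -0.001], [0.953, 0.304, 0.0], [0.0, -0.0, -1.0]]
contact_force: [-0.6, -0.6, 0.3]
opening: 0.994
finger_force: 0.0
t: 3.15
position: [557.0, -267.0, 12.5]
tool_rot: [[-0.304, 0.953, 0.002], [0.953, 0.304, -0.001], [-0.001, 0.002, -1.0]]
contact_force: [1.9, -0.2, 6.3]
opening: 0.703
finger_force: 40.0
```

```bash
python3 -m pendant '[[0,0,-15,0],[0,0,-40,0],[15,5,-65,0.02],[45,17,-85,0.06],[80,30,-95,0.1],[115,42,-95,0.14],[147,54,-95,0.195],[165,61,-95,0.195]]' 
python3 -m pendant '[[0,0,0,0],[0,0,0,0],[0,0,0,0]]'
python3 - <<'E'
from h import *
import pickle
c=get_image("wrist");save(c,"pics/w2.png");pickle.dump(c,open("w2.pkl","wb"))
s=observe();print(s['position'],s['tool_rot'])
print(-np.array(c["R"]).T@np.array(c["t"]).ravel())
E
```

```text
t: 3.95
position: [563.5, -87.6, 107.2]
tool_rot: [[-0.115, 0.993, -0.001], [0.993, 0.115, 0.001], [0.001, -0.0, -1.0]]
contact_force: [-0.3, 0.2, -1.8]
opening: 0.711
finger_force: 40.0
t: 4.25
position: [563.7, -92.5, 106.6]
tool_rot: [[-0.112, 0.994, -0.001], [0.994, 0.112, -0.001], [-0.001, -0.001, -1.0]]
contact_force: [0.0, 1.1, -3.1]
opening: 0.707
finger_force: 40.0
[563.69115647 -92.60451118 106.51533853] [[-1.11945335e-01  9.93714219e-01 -5.40777591e-04]
 [ 9.93714220e-01  1.11945006e-01 -6.04147779e-04]
 [-5.39812888e-04 -6.05009907e-04 -9.99999671e-01]]
[555.10125179 -15.8732816  268.12609754]
```

View pics/w2.png

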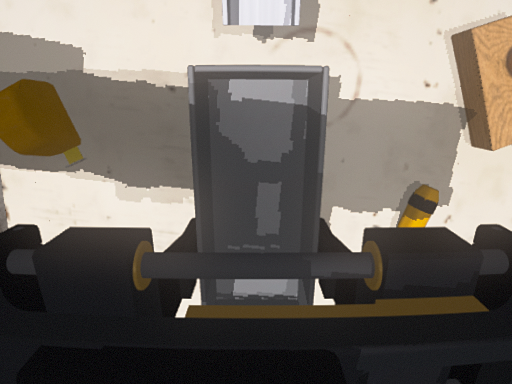

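Bin held straight (front rim corners about (190,70), (328,70)); the chute's open end shows at about (224,24)–(299,26).

```bash
python3 - <<'E'
from h import *
import pickle
c=pickle.load(open("w2.pkl","rb"))
A,B=plane(c,(223.5,25),58),plane(c,(299,25.5),58);print("lip",A,B,(A+B)/2,np.linalg.norm(A-B),np.degrees(np.arctan2((B-A)[1],(B-A)[0])))
for p in [(223,3),(298.5,3)]: print(plane(c,p,58))
P=np.array([plane(c,p,136) for p in[(190,67),(328,67)]]);print(P,P.mean(0))
b=P[1]-P[0];print(np.linalg.norm(b),np.degrees(np.arctan2(b[1],b[0])))
E
```

```text
lip [527.09466132  33.08007926  58.        ] [576.93156552  38.53698623  58.        ] [552.01311342  35.80853274  58.        ] 50.13476692524373 6.248725679467692
[525.49946221  46.59026393  58.        ]
[574.66843221  52.28637147  58.        ]
[[524.64091992  -3.30765827 136.        ]
 [583.62483282   3.47134564 136.        ]] [5.54132876e+02 8.18436829e-02 1.36000000e+02]
59.372189406475584 6.556221529506284
```

```bash
python3 -m pendant '[[0,2,20,0],[0,2,45,0],[0,2,68,0],[0,2,84,0],[0,2,92,0],[8,2,93,0],[20,2,93,0],[32,2,93,0]]' 
python3 -m pendant '[[12,0,0,0],[22,0,0,0],[31,0,0,0],[37,0,0,0],[38,0,1,0],[38,0,2,0],[38,0,2,0]]'
python3 - <<'E'
from h import *
import pickle
c=get_image("wrist");save(c,"pics/w3.png");pickle.dump(c,open("w3.pkl","wb"))
s=observe();print(s['position'],s['contact_force'])
E
```

```text
t: 5.1
position: [562.8, -57.5, 14.5]
tool_rot: [[-0.114, 0.993, 0.001], [0.993, 0.114, 0.0], [0.0, 0.001, -1.0]]
contact_force: [0.8, 0.3, -2.6]
opening: 0.71
finger_force: 40.0
t: 5.8
position: [558.2, -20.7, 12.3]
tool_rot: [[-0.114, 0.993, 0.0], [0.993, 0.114, 0.0], [0.0, 0.0, -1.0]]
contact_force: [-4.1, 4.7, 8.8]
opening: 0.709
finger_force: 40.0
[558.29301253 -20.78495624  12.37049675] [-4.46432605  3.85086177  8.21862201]
```

View pics/w3.png

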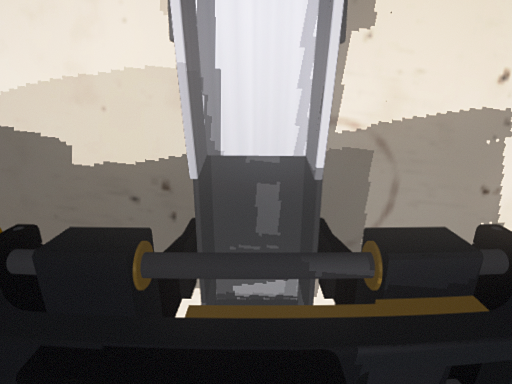

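```bash
python3 -m pendant '[[0,0,0,0],[0,0,0,0],[0,0,0,0],[0,0,0,0],[0,0,0,0]]' 84
python3 -m pendant '[[0,0,-15,0],[0,0,-45,0],[0,0,-85,0],[0,0,-130,0],[0,0,-175,0],[0,0,-210,0],[0,0,-228,0],[0,0,-228,0]]'
python3 -m pendant '[[0,0,0,0],[0,0,0,0],[0,0,0,0]]'
python3 - <<'E'
from h import *
import pickle
c=get_image("wrist");save(c,"pics/w4.png");pickle.dump(c,open("w4.pkl","wb"))
s=observe();print(s['position'],s['tool_rot'],s['contact_force'])
E
```

```text
t: 6.35
position: [558.1, -21.6, 11.5]
tool_rot: [[-0.114, 0.994, -0.0], [0.994, 0.114, -0.0], [-0.0, -0.0, -1.0]]
contact_force: [0.2, -0.1, -0.2]
opening: 0.957
finger_force: 0.0
t: 7.15
position: [559.3, -20.9, 243.7]
tool_rot: [[-0.114, 0.993, 0.006], [0.993, 0.114, -0.001], [-0.001, 0.006, -1.0]]
contact_force: [-0.8, 0.4, 0.6]
opening: 0.964
finger_force: 0.0
t: 7.45
position: [557.5, -21.4, 238.5]
tool_rot: [[-0.114, 0.993, -0.002], [0.993, 0.114, 0.0], [0.0, -0.002, -1.0]]
contact_force: [-0.2, -0.6, 0.1]
opening: 0.965
finger_force: 0.0
[557.58009914 -21.35407242 238.61267664] [[-1.13875231e-01  9.93493750e-01 -1.61243824e-03]
 [ 9.93494982e-01  1.13875710e-01  2.08376791e-04]
 [ 3.90638589e-04 -1.57822034e-03 -9.99998678e-01]] [-0.91086759 -0.40534817 -0.41313186]
```

View pics/w4.png

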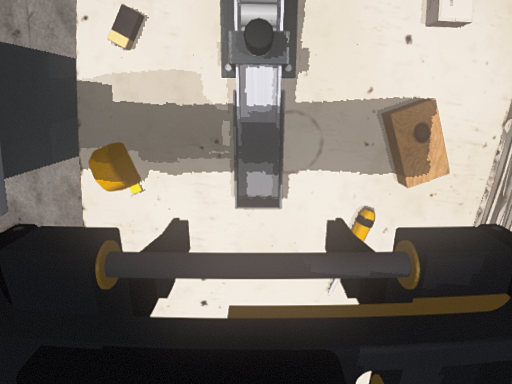

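The bin is straight under the chute; the knob shows at about (259,36).

```bash
python3 - <<'E'
from h import *
import pickle
c=pickle.load(open("w4.pkl","rb"))
g=c["image"].max(2)
m=(g<48).astype(np.uint8)[5:65,235:285]
cs,_=cv2.findContours(m,0,2);k=max(cs,key=cv2.contourArea);x,y,w,h=cv2.boundingRect(k);print(x+235,y+5,w,h)
for p,z in[((259,33),174),((259,36),158)]: print(plane(c,p,z))
s=observe();o=np.array([543.9,104.9,0])
print(proj(c,[o+[0,0,z] for z in(142,174)]),s['tool_rot'].T@(o+[0,0,143]-s['position']))
a=np.radians(6.5);X=np.array([np.cos(a),np.sin(a),0])
print(proj(c,[o+[0,0,z]+11*e*X for z in(142,174) for e in(-1,1)]))
E
```

```text
Traceback (most recent call last):
ValueError: max() iterable argument is empty
```

```bash
python3 - <<'E'
from h import *
import pickle
c=pickle.load(open("w4.pkl","rb"))
g=c["image"].max(2)
print(g[12:62:3,236:284:3])
s=observe();o=np.array([543.9,104.9,0])
print(proj(c,[o+[0,0,z] for z in(142,174)]),s['tool_rot'].T@(o+[0,0,143]-s['position']))
a=np.radians(6.5);X=np.array([np.cos(a),np.sin(a),0])
print(proj(c,[o+[0,0,z]+11*e*X for z in(142,174) for e in(-1,1)]))
E
```

```text
[[241 105 225 221 220 220 221 219 217 218 216 216 214 219  96 249]
 [243 100 209 207 207 209 212 211 211 209 210 208 209 213  98 249]
 [244  99 190 189 189 192 169 127 124 185 199 195 195 198 102 244]
 [243 100 163 162 164  59  64  66  65  64  62 174 168 174 125 240]
 [245 101 126 129  64  69  69  66  67  66  65  58 149 149 119 241]
 [243 103 159  82  70  71  68  70  67  68  68  65  84 118  92 240]
 [199 103 154  67  71  70  70  66  69  67  68  66  66 148 119 205]
 [100  95  95  69  72  72  71  71  69  69  67  70  65  72  72  72]
 [101  97  97  69  72  70  74  71  71  68  66  72  60  73  75  78]
 [ 98  95  96  61  75  73  71  72  71  70  70  68  62  76  76  80]
 [ 99  99  94  72  72  74  73  75  71  74  70  66  66  78  74  77]
 [ 96  97  97  90  64  73  76  78  73  73  68  59  73  76  78  79]
 [107  97  95  96  66  65  60  63  62  60  59  58  80  76  78  79]
 [107  96  95  95  94  63  62  61  61  60  60  79  79  74  77  78]
 [112 111 109  98  96 106  78  63  59  70  90  78  79  79  81  78]
 [114 110 112 109 108 108 104 101  99  93  76  75 107  86 102 109]
 [110 110 108 108 108 108 107 106 104 107 107 106 106 104 105 105]]
[[258.21916052  42.89237248]
 [258.34306577  33.75225641]] [126.95326184   0.93707704  95.660917  ]
[[244.86826046  42.88427794]
 [271.56927414  42.94864621]
 [243.01541961  33.74867008]
 [273.66952081  33.82388843]]
```

```bash
python3 -m pendant '[[20,1,0,0],[50,1,0,0],[80,1,0,0],[105,1,0,0],[121,1,0,0],[127,1,0,0],[127,1,10,0],[127,1,25,0]]' 60
python3 -m pendant '[[0,0,15,0],[0,0,35,0],[0,0,52,0],[0,0,64,0],[0,0,70,0],[0,0,71,0],[0,0,71,0],[0,0,71,0]]'
```

```text
t: 8.3
position: [545.1, 103.8, 213.8]
tool_rot: [[-0.113, 0.994, 0.001], [0.994, 0.113, -0.0], [-0.001, 0.001, -1.0]]
contact_force: [0.3, -1.1, 0.6]
opening: 0.695
finger_force: 0.0
t: 9.1
position: [545.0, 105.1, 144.2]
tool_rot: [[-0.114, 0.994, 0.001], [0.994, 0.114, 0.0], [-0.0, 0.001, -1.0]]
contact_force: [0.8, -0.2, -0.3]
opening: 0.687
finger_force: 0.0
```

```bash
python3 -m pendant '[[0,0,2,0],[0,0,2,0],[0,0,2,0],[0,0,2,0],[0,0,2,0],[0,0,2,0],[0,0,2,0]]' 5 50
python3 - <<'E'
from h import *
s=observe();print(s['position'],s['opening']*87,s['finger_force'],s['contact_force'],s['wrist_torque'])
E
```

```text
t: 9.8
position: [544.0, 104.8, 141.5]
tool_rot: [[-0.114, 0.994, -0.001], [0.994, 0.114, -0.001], [-0.0, -0.001, -1.0]]
contact_force: [-5.6, -0.8, 3.3]
opening: 0.24
finger_force: 50.0
[543.97046086 104.84154621 141.51510798] 20.8747169059175 49.996668342500925 [-5.6290339  -0.77004806  3.33333421] [-0.18804841  1.06020863 -0.01080614]
```

```bash
python3 -m pendant '[[0,-0.5,-5,0],[0,-0.5,-10,0],[0,-0.5,-16,0],[0,-0.5,-22,0],[0,-0.5,-28,0],[0,-0.5,-33,0],[0,-0.5,-36,0],[0,-0.5,-38,0]]' 5 60
python3 -m pendant '[[0,0,-2,0],[0,0,-3,0],[0,0,-3,0],[0,0,-3,0],[0,0,-3,0],[0,0,-3,0]]'
```

```text
t: 10.6
position: [543.9, 104.8, 179.5]
tool_rot: [[-0.114, 0.994, -0.001], [0.994, 0.114, -0.0], [-0.0, -0.001, -1.0]]
contact_force: [0.5, 0.1, -11.5]
opening: 0.241
finger_force: 60.0
t: 11.2
position: [543.8, 104.8, 181.8]
tool_rot: [[-0.114, 0.993, -0.001], [0.993, 0.114, -0.0], [0.0, -0.001, -1.0]]
contact_force: [3.7, 3.0, -25.1]
opening: 0.234
finger_force: 60.0
```

The plunger is at its stop (40 mm rise, 25 N). Now I'll let the rollers run and check.

```bash
python3 -m pendant '[[0,0,0,0],[0,0,0,0],[0,0,0,0],[0,0,0,0],[0,0,0,0],[0,0,0,0],[0,0,0,0],[0,0,0,0]]'
python3 -m pendant '[[0,0,0,0],[0,0,0,0],[0,0,0,0],[0,0,0,0],[0,0,0,0],[0,0,0,0],[0,0,0,0],[0,0,0,0]]'
python3 - <<'E'
from h import *
a=get_image("scene")["image"][150:290,150:330];b=get_image("top")["image"][150:240,160:300];w=get_image("wrist")["image"]
f=lambda i,s:cv2.resize(i,s,interpolation=cv2.INTER_CUBIC)
im=np.vstack([np.hstack([f(a,(400,300)),f(w,(400,300))]),np.hstack([f(b,(465,300)),np.zeros((300,335,3),np.uint8)])])
cv2.imwrite("pics/f.png",im[:,:,::-1])
E
```

```text
t: 12.0
position: [543.8, 104.8, 181.8]
tool_rot: [[-0.114, 0.993, -0.001], [0.993, 0.114, -0.0], [0.0, -0.001, -1.0]]
contact_force: [4.8, 2.5, -24.9]
opening: 0.236
finger_force: 60.0
t: 12.8
position: [543.8, 104.8, 181.8]
tool_rot: [[-0.114, 0.993, -0.001], [0.993, 0.114, -0.0], [0.0, -0.001, -1.0]]
contact_force: [4.5, 2.3, -25.9]
opening: 0.238
finger_force: 60.0
```

View pics/f.png

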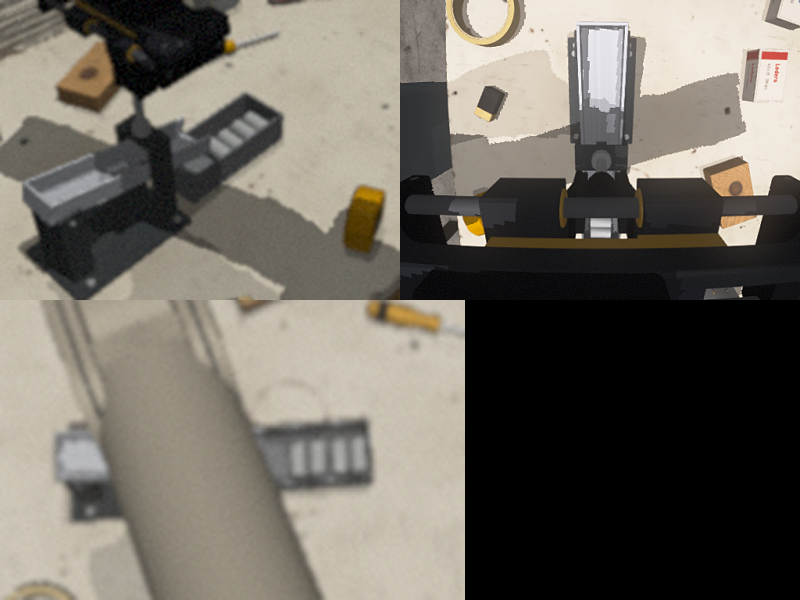

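The montage shows the chute empty. All four rollers lie in the bin (in the top view, about x 295–360, y 455), and the bin stands flat with the knob still gripped.

```bash
python3 -c "
from workcell import job_done
print(job_done())"
```

```text
the job is handed in; nothing more can be done
None
```

The job is handed in at about 13 s: all four rollers are in the bin, which stands flat under the chute's lower end, and the gripper is still holding the plunger up against its stop.

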